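Move a lapped valve plate by its edges

ROBOT

A 7-joint arm with a two-finger parallel gripper is mounted at the origin on the work surface; the furniture and walls round the work are solid. World frame = base frame: x ahead of the robot, y to its left, z up, the work surface at z = 0. Lengths are in m, angles in rad, forces in N, time in s.
With the tool pointing down it reaches from about 0.425 to 0.875 m from the base axis. Payload 4.7 kg.
Tool frame: the origin (TCP) lies at the very end of the fingers, on their centre line; the grasp point (between the pads) lies 19 mm behind it; z points along the fingers, y is the line along which they close (so a half turn about z gives the same grasp; the last joint's range is limited). The gripper opens to 87 mm and grips with 3 to 60 N. Pads are 19 mm wide; open, the fingers measure 117 mm over their backs; the gripper's body (75 mm by 190 mm) begins 51 mm behind the grasp point.
Start: joints at [-1.295, 0.321, -0.07, 1.45, 0.023, 1.371, -0.057], TCP at [0.168, 0.628, 0.223] pointing down, gripper open.
Joint ranges: [-2.86, 2.86], [-0.3, 2.09], [-1.38, 1.24], [0.06, 2.45], [-1.56, 4.7], [0.09, 2.05], [-2.69, 2.69]. Speed limits (rad/s): [2.57, 2.57, 3.14, 3.14, 3.14, 3.14, 3.14].

INTERFACE

Orientations are given as a rotation vector (axis times angle).
In Python, from bench import ctrl, get_image, job gives the robot as it stands.
- The arm moves only by the shell command python3 -m crank 'ROWS' [FORCE]. ROWS is JSON, a list that holds one entry, the list of rows, each a list of 5 numbers: the shift along the tool's x, y, z in mm, then the turn about the tool's z in rad, then the closure, from -1 (fully open) to 1 (shut), so that 0 is half open. A call has 1 to 10 rows; each row shifts and turns the commanded pose from where the row before left it, along the tool's axes as they then stand; what a row does not reach is not made up. A row lasts 1/12 s, in which the tool goes at most 41.7 mm and 7.16 degrees, less where a joint would pass 70% of its speed; a pose out of reach is approached as far as the arm can. A call with a gripper value outside its range is refused whole. The fingers move at their own pace and stop on an object; FORCE is the grip in N (left out, the last holds). Time passes only in rows, so rows that do not move let the fingers close. It gives the time, the measured TCP pose, the force, the opening and the grip force at its end, in the units of the state.
- ctrl.get_state(): the state, without advancing time (a new reading comes with each control period).
- get_image(name): name is "scene" or "top"; returns a dict with "pixels" (384x512x3 uint8, red, green, blue), "fx", "fy", "cx", "cy" (pixels), "k1" (the pictures are not rectified: a ray, as slopes to the right and down, at radius r is drawn at 1 + k1 r^2 times it, then the intrinsics apply), "T" (4x4, takes a point from camera to world coordinates). Camera axes: x right, y down, z forward; pixel columns grow to the right and rows downward; lengths in m; the calibration is good to about 2 mm. A picture is of the moment at which its call begins. There is no depth.
- job.close_job(): hands the job in; it is judged then, once.
The state is a dict: "time": time; "joint_positions": joint angles; "qd": joint speeds; "joint_torque": joint torques, N m; "position": TCP position; "tool_rot": TCP orientation; "ft_force": force on the tool from outside, world axes, zero at the start; "torque": the same for the moment, N m; "grip_width": opening from 0.0 (shut) to 1.0 (fully open); "grip_force": force on a finger pad.
Only numpy, scipy, OpenCV 4.12 (cv2) and the standard library are available. Lean on these libraries where they do the work, as an engineer would, in place of code of your own. Each camera call takes 0.05 s, during which the arm holds its last target. There are 200 camera calls.

TASK

Move the longer of the two lapped valve plates, the one with two port holes, to the empty stand and lay it flat, lapped face up, across the stand's two bars between its end lips. Hold it by its edges only: nothing may touch the raised lapped face round the ports, and set it down rather than dropping it. Leave the shorter plate where it is.

Things in the scene. Friction and masses are not known exactly. Their poses are not given: they have to be found in the camera images.
- long_plate_centre (a point): Mid-thickness centre of the longer metal plate: 100 mm long (x), 50 wide (y), 6 thick (z, up), 230 g, loose on a stand like the empty one. Two 18 mm round ports 22 mm either side of the centre along x. Its long edges, 50 mm apart along y, are bare: hold it there, at mid-length, where the stand's 40 mm wide base lies 30 mm below. A half turn about z makes no difference.
- long_plate_land: The longer plate's finely brushed lapped face, which nothing may touch: a raised land, 86 x 36 mm, 1 mm proud of the plate's upper side, leaving a 7 mm border all round. Fixed to the plate; origin in its middle, 3 mm above the plate's centre, axes as the plate's.
- short_plate_centre (a point): Centre of the shorter plate, of the same metal, width and thickness but 75 mm long (x) and with one port hole in the middle; it lies loose on a third, identical stand. To be left alone.
- empty_stand_seat (a point): Empty stand, fixed, dark steel: base 136 mm long (x), two cross bars 28 mm either side of its middle (tops 36 mm above the table), end lips with tops at 42 mm and inner faces 124 mm apart. Nothing is over 44 mm wide (y), so fingers pass down both sides. This point is where a seated plate's centre belongs, 39 mm above the table; the plate's x must lie along its x. All three stands are alike.
Things that resemble listed ones, but are neither listed nor needed, are in the scene too. What is shaped like the part that bears empty_stand_seat but blue is not meant.

How it is judged:
By the outcome, as a careful person would: the job done as asked, in the order asked, and still so for the second after the job is handed in, with the robot touching nothing.
It also fails if it takes over 40 s, if anything falls off the work surface, if the arm or the gripper's body presses on something with over 40 N, if the wrist force passes 120 N, or if a joint passes its speed limit or range.

## Working session

There is one attempt and no reset: what is moved stays moved. The work goes in short steps, Python scripts to look and compute and a shell command to move; the robot and the scene stay as the last step left them, time stands still between calls to the robot, and variables do not carry over. Pictures are saved under pics/ and viewed, at most 10 in all, crops included, and the job is handed in when it is done.

```bash
mkdir -p pics; cat > h.py <<'E'
import numpy as np, cv2
from bench import ctrl,get_image,job
def K(d): return np.array([[d['fx'],0,d['cx']],[0,d['fy'],d['cy']],[0,0,1.]])
def dist(d): return np.array([d['k1'],0,0,0,0.])
def ray(d,uv,z):
    p=cv2.undistortPoints(np.array(uv,float).reshape(-1,1,2),K(d),dist(d)).reshape(-1,2)
    T=np.array(d['T']); v=np.c_[p,np.ones(len(p))]@T[:3,:3].T
    return T[:3,3]+v*((z-T[2,3])/v[:,2])[:,None]
def proj(d,P):
    T=np.linalg.inv(np.array(d['T'])); 
    return cv2.projectPoints(np.array(P,float).reshape(-1,3),cv2.Rodrigues(T[:3,:3])[0],T[:3,3],K(d),dist(d))[0].reshape(-1,2)
def save(n,f):
    d=get_image(n); cv2.imwrite('pics/'+f,cv2.cvtColor(d['pixels'],cv2.COLOR_RGB2BGR)); return d
E
python3 - <<'E'
from h import *
import pickle
np.set_printoptions(precision=4,suppress=True)
for n in('scene','top'):
    d=save(n,n+'0.png'); pickle.dump(d,open(n+'0.pkl','wb')); print({k:d[k] for k in d if k!='pixels'})
s=ctrl.get_state(); print(s)
E
```

```text
{'fx': 460.8943643791829, 'fy': 460.8943643791829, 'cx': 255.28016071005706, 'cy': 188.0654939701359, 'k1': -0.18595642902755816, 'T': array([[ 0.4165, -0.6931,  0.5883, -0.1912],
       [-0.9091, -0.3208,  0.2658, -0.4042],
       [ 0.0045, -0.6456, -0.7637,  0.837 ],
       [ 0.    ,  0.    ,  0.    ,  1.    ]])}
{'fx': 358.0135214914656, 'fy': 358.0135214914656, 'cx': 256.022157338119, 'cy': 190.40315428581968, 'k1': -0.0282301249477286, 'T': array([[-0.0246, -0.9894,  0.1428,  0.2828],
       [-0.9997,  0.0251,  0.0018, -0.1373],
       [-0.0054, -0.1427, -0.9897,  1.0161],
       [ 0.    ,  0.    ,  0.    ,  1.    ]])}
{'time': 0.1, 'joint_positions': array([-1.2949,  0.3217, -0.0701,  1.4516,  0.0226,  1.3708, -0.0569]), 'qd': array([-0.0008, -0.0014,  0.0012, -0.0022,  0.0004, -0.0023,  0.0006]), 'joint_torque': array([  0.    , -49.257 ,  -0.4056, -31.3402,  -0.0641,   0.0396,
         0.0001]), 'position': array([0.1681, 0.6274, 0.2216]), 'tool_rot': array([-0.41  , -3.1146,  0.0027]), 'ft_force': array([0.5214, 0.0823, 0.1086]), 'torque': array([-0.0264, -0.0077,  0.03  ]), 'grip_force': 0.0, 'grip_width': 1.0024311714916718}
```

View pics/top0.png

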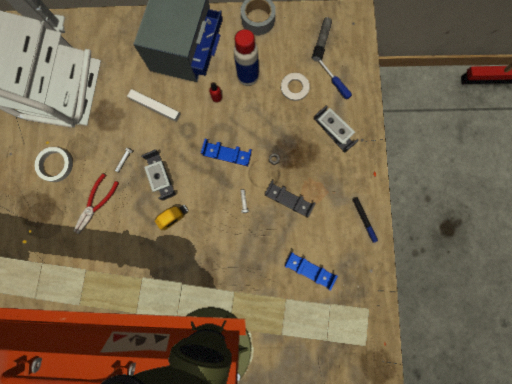

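View pics/scene0.png

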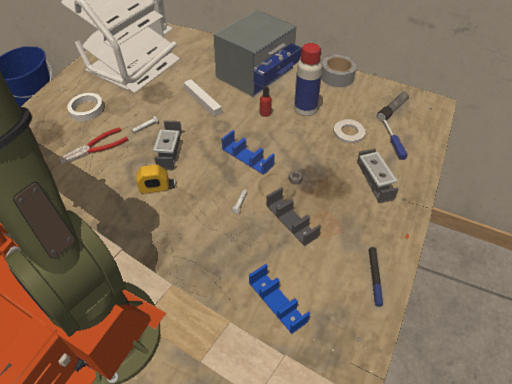

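The top view shows the two-port long plate at about (336,127), the one-port short plate at (158,174), and the empty dark stand at (289,198). The two empty blue stands are decoys.

```bash
python3 - <<'E'
import cv2,numpy as np
t=cv2.imread('pics/top0.png');s=cv2.imread('pics/scene0.png')
f=lambda im,x,y,w,h:cv2.resize(im[y:y+h,x:x+w],(400,300),interpolation=cv2.INTER_CUBIC)
cv2.imwrite('pics/c0.png',np.vstack([np.hstack([f(t,300,97,72,54),f(t,253,171,72,54)]),np.hstack([f(s,340,140,80,60),f(s,252,183,80,60)])]))
E
```

```text
(no output)
```

View pics/c0.png

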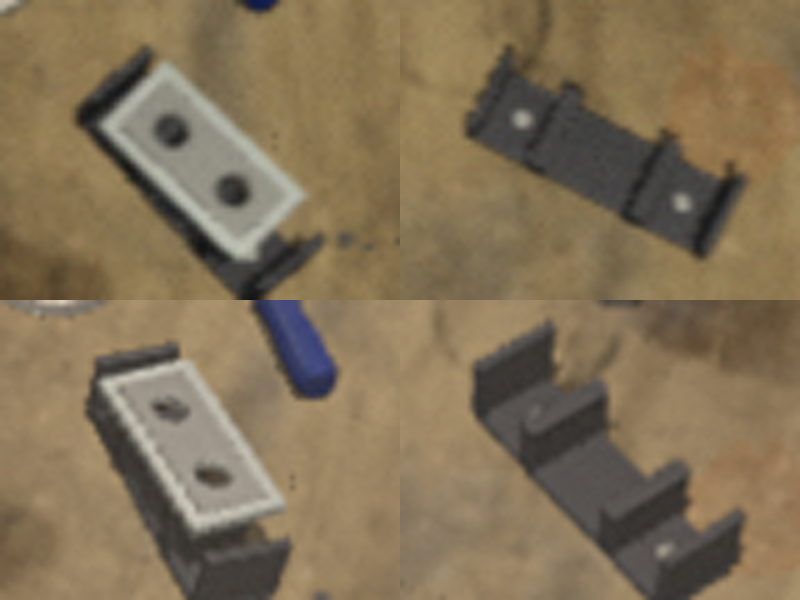

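```bash
python3 - <<'E'
from h import *
import pickle
np.set_printoptions(precision=4,suppress=True)
D={n:pickle.load(open(n+'0.pkl','rb')) for n in('top','scene')}
box={'top':(305,100,60,50),'scene':(350,140,50,70)}
for n in D:
    d=D[n];im=d['pixels'];x,y,w,h=box[n]
    hsv=cv2.cvtColor(im,cv2.COLOR_RGB2HSV)
    m=((hsv[...,1]<60)&(hsv[...,2]>110)).astype(np.uint8);mm=np.zeros_like(m);mm[y:y+h,x:x+w]=m[y:y+h,x:x+w]
    c=max(cv2.findContours(mm,0,1)[0],key=cv2.contourArea)
    P=ray(d,c.reshape(-1,2),0.042)[:,:2]
    r=cv2.minAreaRect((P*1000).astype(np.float32)); print(n,'plate',r)
sc={'scene':[(473,365),(550,322),(665,573),(743,512)],'top':[(470,130),(510,50),(705,255),(742,178)]}
for n,o,s in(('scene',(252,183),.2),('top',(253,171),.18)):
    uv=(np.array(sc[n])-[400,300 if n=='scene' else 0])*s+o
    P=ray(D[n],uv,.042)[:,:2]; print(n,P.tolist(),'mid',P.mean(0))
    v=P[2:].mean(0)-P[:2].mean(0);print('len',np.linalg.norm(v),'ang',np.degrees(np.arctan2(v[1],v[0])))
# screws
uv=(np.array([(523,119),(682,202)])-[400,0])*.18+(253,171);P=ray(D['top'],uv,.009)[:,:2];print('screws',P,P.mean(0),np.degrees(np.arctan2(*(P[1]-P[0])[::-1])))
E
```

```text
top plate ((602.1220092773438, -367.6011962890625), (102.03648376464844, 52.37593078613281), 43.88003158569336)
scene plate ((600.6165161132812, -367.1585998535156), (104.37157440185547, 53.52812957763672), 42.8878288269043)
scene [[0.41074073336857625, -0.16003195644011606], [0.44838236604482234, -0.18158455761534553], [0.341977697568375, -0.2775663800315941], [0.38504002183355485, -0.2967943567809856]] mid [ 0.3965 -0.229 ]
len 0.13381115859186557 ang -119.57919930999323
top [[0.41161067359857395, -0.16151786168543797], [0.45118512909917063, -0.18252251696265162], [0.34698418951603516, -0.2747870966027076], [0.38438936341951874, -0.2947028645628854]] mid [ 0.3985 -0.2284]
len 0.13047923397026848 ang -120.23936735278409
screws [[ 0.421  -0.1896]
 [ 0.3764 -0.269 ]] [ 0.3987 -0.2293] -119.32571067326667
```

```bash
cat >> h.py <<'E'
from scipy.spatial.transform import Rotation as R
def go(tx,ty,tz,yawx=None,s=None):
    "mm shift in current tool axes, and turn (rad) about tool z so tool x heads yawx deg (mod 180)"
    s=s or ctrl.get_state(); M=R.from_rotvec(s['tool_rot']).as_matrix()
    sh=M.T@(np.array([tx,ty,tz])-s['position'])*1000
    a=np.degrees(np.arctan2(M[1,0],M[0,0])); out=[a]
    if yawx is not None: out.append(np.radians(-((yawx-a+90)%180-90)))
    print('tcp',s['position'].round(4),'tilt',M[:,2].round(4),'t',s['time'],'F',s['ft_force'].round(1),'w',round(s['grip_width'],3),round(s['grip_force'],1)); print('shift',sh.round(1),'yaw,turn',np.round(out,3),'q',s['joint_positions'].round(2))
E
python3 - <<'E'
from h import *
import pickle
go(.45,.3,.3,60); go(.6015,-.3675,.3,43.5)
d=pickle.load(open('top0.pkl','rb'));e=pickle.load(open('scene0.pkl','rb'))
print(ray(d,[(247,82),(190,75),(60,120),(100,60)],0).round(3)) # bottle base, box corner, bracket
T=np.array(d['T']); print(ray(d,[(243,37)],.2).round(3),ray(e,[(306,112)],0).round(3),ray(e,[(311,45)],.2).round(3))
E
```

```text
tcp [0.1681 0.6274 0.2216] tilt [-4.0e-04 -1.7e-03 -1.0e+00] t 0.1 F [0.5 0.1 0.1] w 1.002 0.0
shift [-357.  -243.4  -78. ] yaw,turn [165.003  -1.309] q [-1.29  0.32 -0.07  1.45  0.02  1.37 -0.06]
tcp [0.1681 0.6274 0.2216] tilt [-4.0e-04 -1.7e-03 -1.0e+00] t 0.1 F [0.5 0.1 0.1] w 1.002 0.0
shift [-676.  -849.   -76.9] yaw,turn [165.003  -1.021] q [-1.29  0.32 -0.07  1.45  0.02  1.37 -0.06]
[[ 0.759 -0.116  0.   ]
 [ 0.787  0.055  0.   ]
 [ 0.657  0.445  0.   ]
 [ 0.845  0.333  0.   ]]
[[ 0.784 -0.113  0.2  ]] [[ 0.766 -0.126  0.   ]] [[ 0.79  -0.113  0.2  ]]
```

```bash
python3 -m crank '[[[0,0,-40,0,-1],[0,0,-40,0,-1],[-40,-5,0,0.065,-1],[-40,-5,0,0.065,-1],[-40,-5,0,0.065,-1],[-40,-5,0,0.065,-1],[-40,-5,0,0.065,-1],[-40,-5,0,0.065,-1],[-40,-5,0,0.065,-1],[-40,-5,0,0.065,-1]]]'
python3 -m crank '[[[-40,0,0,0.065,-1],[-40,0,0,0.065,-1],[-40,0,0,0.065,-1],[-40,0,0,0.065,-1],[-40,0,0,0.065,-1],[-40,0,0,0.065,-1],[-40,0,0,0.065,-1],[-40,0,0,0.065,-1],[-40,0,0,0.065,-1],[-40,0,0,0.065,-1]]]'
python3 -c "
from h import *
go(.6015,-.3675,.2,43.5)"
```

```text
time: 0.93
position: [0.4303, 0.4426, 0.3019]
tool_rot: [-1.202, -2.903, 0.001]
ft_force: [1.0, 0.7, 0.8]
grip_width: 1.0
grip_force: 0.0
time: 1.77
position: [0.6165, 0.0968, 0.3019]
tool_rot: [-2.065, -2.367, 0.001]
ft_force: [1.5, 0.0, -0.3]
grip_width: 0.998
grip_force: 0.0
tcp [0.6165 0.0968 0.3019] tilt [-6.e-04 -3.e-04 -1.e+00] t 1.7667 F [ 1.5  0.  -0.3] w 0.998 0.0
shift [-457.9  -77.7  102. ] yaw,turn [97.788  0.947] q [-0.57  0.25  0.46  1.41 -0.11  1.51  0.02]
```

```bash
python3 -m crank '[[[-40,5,0,0.09,-1],[-40,5,0,0.09,-1],[-40,5,0,0.09,-1],[-40,5,0,0.09,-1],[-40,5,0,0.09,-1],[-40,8,0,0.09,-1],[-40,10,0,0.09,-1],[-40,12,0,0.09,-1],[-40,12,0,0.09,-1],[-40,12,0,0.09,-1]]]'
python3 -c "
from h import *
go(.6015,-.3675,.15,43.5)"
```

```text
time: 2.6
position: [0.5858, -0.3029, 0.3018]
tool_rot: [-2.89, -1.232, 0.001]
ft_force: [-0.1, -0.7, -0.5]
grip_width: 1.001
grip_force: 0.0
tcp [ 0.5858 -0.3029  0.3018] tilt [-6.e-04  1.e-04 -1.e+00] t 2.6 F [-0.1 -0.7 -0.5] w 1.001 0.0
shift [-35.7  56.1 151.8] yaw,turn [46.183  0.047] q [-0.11  0.38  0.76  1.32 -0.26  1.54 -0.14]
```

```bash
python3 -m crank '[[[-20,30,10,0.047,-1],[-15,25,30,0,-1],[0,0,40,0,-1],[0,0,40,0,-1],[0,0,32,0,-1],[0,0,0,0,-1],[0,0,0,0,-1]]]'
python3 - <<'E'
from h import *
go(.6015,-.3675,.08,43.5)
t=save('top','t1.png')['pixels'];s=save('scene','s1.png')['pixels']
f=lambda im,x,y,w,h:cv2.resize(im[y:y+h,x:x+w,::-1],(400,300),interpolation=cv2.INTER_CUBIC)
cv2.imwrite('pics/c1.png',np.hstack([f(t,276,75,120,90),f(s,320,110,120,90)]))
E
```

```text
time: 3.18
position: [0.5997, -0.3638, 0.1488]
tool_rot: [-2.913, -1.168, 0.004]
ft_force: [0.5, 0.5, 1.0]
grip_width: 0.999
grip_force: 0.0
tcp [ 0.5997 -0.3638  0.1488] tilt [-0.0039  0.002  -1.    ] t 3.1833 F [0.5 0.5 1. ] w 0.999 0.0
shift [-1.2  4.2 68.8] yaw,turn [4.3719e+01 4.0000e-03] q [ 0.    0.56  0.73  1.42 -0.37  1.31 -0.05]
```

View pics/c1.png

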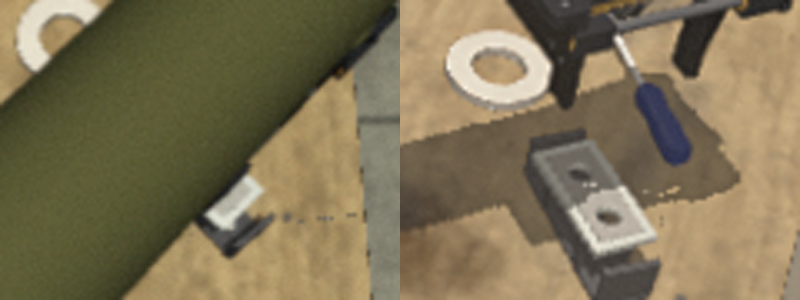

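```bash
python3 -m crank '[[[-1,4,30,0.004,-1],[0,0,25,0,-1],[0,0,20,0,-1],[0,0,0,0,-1],[0,0,0,0,-1]]]'
python3 - <<'E'
from h import *
go(.6015,-.3675,.02,43.5)
s=save('scene','s2.png')['pixels']
cv2.imwrite('pics/c2.png',cv2.resize(s[110:215,320:460,::-1],(560,420),interpolation=cv2.INTER_CUBIC))
E
```

```text
time: 3.7
position: [0.6036, -0.3688, 0.0776]
tool_rot: [2.917, 1.164, 0.002]
ft_force: [0.7, -0.7, -0.4]
grip_width: 1.0
grip_force: 0.0
tcp [ 0.6036 -0.3688  0.0776] tilt [ 1.8e-03 -9.0e-04 -1.0e+00] t 3.7 F [ 0.7 -0.7 -0.4] w 1.0 0.0
shift [-0.6 -2.5 57.6] yaw,turn [43.502  0.   ] q [ 0.02  0.62  0.7   1.48 -0.42  1.19 -0.02]
```

View pics/c2.png

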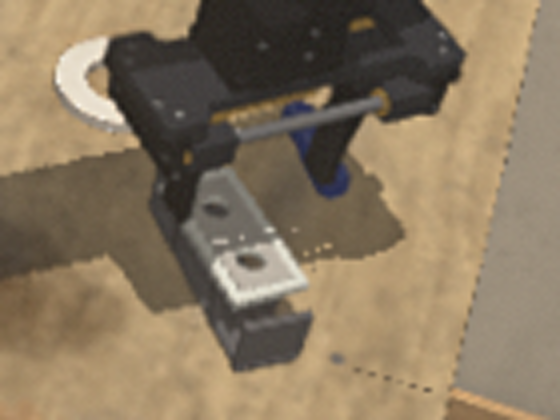

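```bash
python3 -m crank '[[[0,-2,20,0,-1],[0,0,20,0,-1],[0,0,10,0,-1],[0,0,8,0,-1],[0,0,0,0,-1],[0,0,0,0,-1],[0,0,0,0,-1]]]'
python3 -c "
from h import *
go(.6015,-.3675,.02,43.5)"
```

```text
time: 4.33
position: [0.6021, -0.3677, 0.0193]
tool_rot: [2.916, 1.163, 0.002]
ft_force: [0.4, -1.2, 0.7]
grip_width: 1.002
grip_force: 0.0
tcp [ 0.6021 -0.3677  0.0193] tilt [ 0.002  -0.0012 -1.    ] t 4.3333 F [ 0.4 -1.2  0.7] w 1.002 0.0
shift [-0.3 -0.6 -0.7] yaw,turn [43.474 -0.   ] q [ 0.04  0.68  0.67  1.52 -0.45  1.1  -0.  ]
```

```bash
python3 -m crank '[[[0,0,0,0,-0.6],[0,0,0,0,-0.4],[0,0,0,0,-0.2],[0,0,0,0,-0.1],[0,0,0,0,0.2],[0,0,0,0,0.2],[0,0,0,0,0.2],[0,0,0,0,0.2]]]' 20
python3 -c "
from h import *
go(.6015,-.3675,.02,43.5)"
```

```text
time: 5.0
position: [0.6014, -0.3671, 0.0177]
tool_rot: [2.918, 1.164, 0.0]
ft_force: [0.3, -0.5, -0.2]
grip_width: 0.566
grip_force: 20.0
tcp [ 0.6014 -0.3671  0.0177] tilt [ 4.e-04 -2.e-04 -1.e+00] t 5.0 F [ 0.3 -0.5 -0.2] w 0.566 20.0
shift [-0.2  0.3 -2.3] yaw,turn [43.48 -0.  ] q [ 0.04  0.68  0.67  1.52 -0.45  1.1  -0.  ]
```

```bash
python3 -m crank '[[[0,0,-4,0,0.2],[0,0,-6,0,0.2],[0,0,-10,0,0.2],[0,0,-20,0,0.2],[0,0,-25,0,0.2],[0,0,-25,0,0.2],[0,0,-10,0,0.2],[0,0,0,0,0.2],[0,0,0,0,0.2]]]'
python3 - <<'E'
from h import *
go(.398,-.229,.12,60.2)
s=save('scene','s3.png')['pixels']
cv2.imwrite('pics/c3.png',cv2.resize(s[90:210,320:480,::-1],(640,480),interpolation=cv2.INTER_CUBIC))
E
```

```text
time: 5.75
position: [0.6013, -0.3669, 0.1178]
tool_rot: [2.918, 1.163, 0.001]
ft_force: [-0.4, 0.6, -3.3]
grip_width: 0.569
grip_force: 20.0
tcp [ 0.6013 -0.3669  0.1178] tilt [ 7.e-04  1.e-04 -1.e+00] t 5.75 F [-0.4  0.6 -3.3] w 0.569 20.0
shift [ -52.6 -240.    -2.3] yaw,turn [43.475 -0.292] q [ 0.01  0.58  0.72  1.45 -0.39  1.26 -0.04]
```

View pics/c3.png

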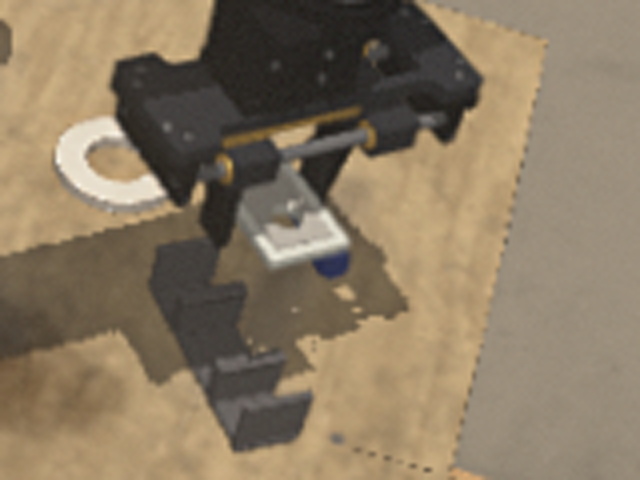

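```bash
python3 -m crank '[[[-3,-15,0,0,0.2],[-6,-28,0,0,0.2],[-7,-32,0,0,0.2],[-7,-32,0,0,0.2],[-7,-32,0,0,0.2],[-7,-32,0,0,0.2],[-7,-32,0,0,0.2],[-5.6,-22,0,0,0.2],[-3,-15,0,0,0.2],[0,0,0,0,0.2]]]'
python3 -m crank '[[[0,0,0,-0.06,0.2],[0,0,0,-0.08,0.2],[0,0,0,-0.08,0.2],[0,0,0,-0.07,0.2],[0,0,0,0,0.2],[0,0,0,0,0.2],[0,0,0,0,0.2]]]'
python3 - <<'E'
from h import *
go(.398,-.229,.02,60.2)
s=save('scene','s4.png')['pixels'];t=save('top','t4.png')['pixels']
f=lambda im,x,y,w,h:cv2.resize(im[y:y+h,x:x+w,::-1],(400,300),interpolation=cv2.INTER_CUBIC)
cv2.imwrite('pics/c4.png',np.hstack([f(s,220,130,160,120),f(t,240,150,100,75)]))
E
```

```text
time: 6.63
position: [0.3943, -0.226, 0.1156]
tool_rot: [-2.912, -1.164, 0.003]
ft_force: [-0.6, -0.3, -3.7]
grip_width: 0.571
grip_force: 20.0
time: 7.22
position: [0.3978, -0.2291, 0.1172]
tool_rot: [-2.721, -1.57, 0.002]
ft_force: [0.9, 0.1, -1.9]
grip_width: 0.569
grip_force: 20.0
tcp [ 0.3978 -0.2291  0.1172] tilt [-1.e-03 -2.e-04 -1.e+00] t 7.2167 F [ 0.9  0.1 -1.9] w 0.569 20.0
shift [ 0.2  0.2 97.2] yaw,turn [ 5.9987e+01 -4.0000e-03] q [-0.35 -0.03  0.81  2.06  0.03  1.1  -0.07]
```

View pics/c4.png

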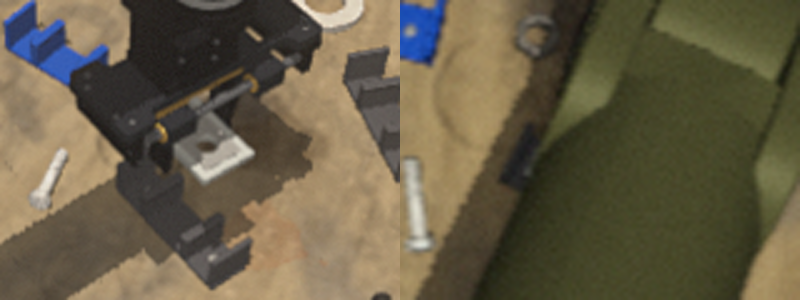

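```bash
python3 -m crank '[[[0,0,10,-0.004,0.2],[0,0,25,0,0.2],[0,0,25,0,0.2],[0,0,18,0,0.2],[0,0,6,0,0.2],[0,0,4,0,0.2],[0,0,0,0,0.2],[0,0,0,0,0.2],[0,0,0,0,0.2]]]'
python3 - <<'E'
from h import *
go(.398,-.229,.018,60.2)
s=save('scene','s5.png')['pixels']
cv2.imwrite('pics/c5.png',cv2.resize(s[150:255,220:360,::-1],(700,525),interpolation=cv2.INTER_CUBIC))
E
```

```text
time: 8.07
position: [0.399, -0.2294, 0.0307]
tool_rot: [2.715, 1.578, 0.003]
ft_force: [0.3, -0.6, -2.6]
grip_width: 0.569
grip_force: 20.0
tcp [ 0.399  -0.2294  0.0307] tilt [ 2.2e-03 -3.0e-04 -1.0e+00] t 8.0667 F [ 0.3 -0.6 -2.6] w 0.569 20.0
shift [-0.2 -1.1 12.7] yaw,turn [6.0321e+01 2.0000e-03] q [-0.31  0.14  0.83  2.14 -0.13  0.91  0.07]
```

View pics/c5.png

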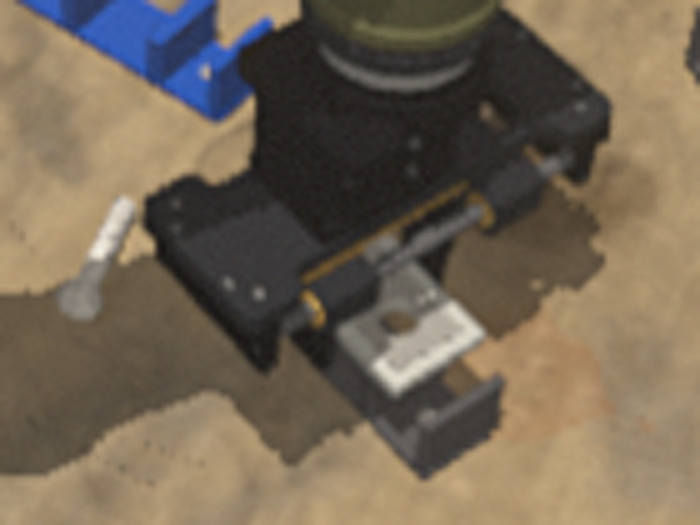

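The plate hangs about 12 mm above its seat, lined up between the lips, with its near edge at about (440,350) in the crop. I'll lower it in small steps.

```bash
python3 -m crank '[[[0,-0.5,3,0,0.2],[0,-0.5,3,0,0.2],[0,0,2,0,0.2],[0,0,1,0,0.2],[0,0,0,0,0.2],[0,0,0,0,0.2],[0,0,0,0,0.2]]]'
python3 -m crank '[[[0,0,1,0,0.2],[0,0,0,0,0.2],[0,0,0,0,0.2]]]'
python3 -m crank '[[[0,0,1,0,0.2],[0,0,0,0,0.2],[0,0,0,0,0.2]]]'
```

```text
time: 8.7
position: [0.3972, -0.2286, 0.0207]
tool_rot: [2.716, 1.578, 0.0]
ft_force: [-0.4, 0.5, -2.6]
grip_width: 0.572
grip_force: 20.0
time: 8.95
position: [0.3971, -0.2285, 0.0196]
tool_rot: [-2.716, -1.578, -0.0]
ft_force: [0.4, 0.1, -2.7]
grip_width: 0.569
grip_force: 20.0
time: 9.2
position: [0.3971, -0.2285, 0.0186]
tool_rot: [-2.716, -1.578, 0.0]
ft_force: [0.5, -0.3, -1.7]
grip_width: 0.567
grip_force: 20.0
```

```bash
for i in 1; do python3 -m crank '[[[0,0,0.6,0,0.2],[0,0,0,0,0.2],[0,0,0,0,0.2]]]'; done
python3 -m crank '[[[0,0,0.6,0,0.2],[0,0,0,0,0.2],[0,0,0,0,0.2]]]'
```

```text
time: 9.45
position: [0.3971, -0.2285, 0.018]
tool_rot: [-2.716, -1.578, -0.0]
ft_force: [-0.9, -0.2, -2.9]
grip_width: 0.566
grip_force: 20.0
time: 9.7
position: [0.3972, -0.2285, 0.0176]
tool_rot: [-2.716, -1.578, -0.0]
ft_force: [-0.7, 0.1, 0.4]
grip_width: 0.569
grip_force: 20.0
```

```bash
python3 -m crank '[[[0,0,0.3,0,0.2],[0,0,0,0,0.2],[0,0,0,0,0.2]]]'
```

```text
time: 9.95
position: [0.3972, -0.2286, 0.0175]
tool_rot: [-2.716, -1.578, -0.0]
ft_force: [-2.2, 0.4, 5.7]
grip_width: 0.567
grip_force: 20.0
```

Contact is confirmed. The force has gone from -2.7 to +5.7 N, so I'll release gently and go straight up.

```bash
python3 -m crank '[[[0,0,0,0,0.2],[0,0,0,0,0.2]]]' 4
python3 -m crank '[[[0,0,0,0,-0.2],[0,0,0,0,-0.3],[0,0,0,0,-0.5],[0,0,0,0,-0.8],[0,0,0,0,-1],[0,0,0,0,-1],[0,0,0,0,-1],[0,0,0,0,-1],[0,0,0,0,-1]]]'
python3 -m crank '[[[0,0,-4,0,-1],[0,0,-8,0,-1],[0,0,-15,0,-1],[0,0,-25,0,-1],[0,0,-35,0,-1],[0,0,-40,0,-1],[0,0,-40,0,-1],[0,0,-40,0,-1],[0,0,-20,0,-1],[0,0,0,0,-1]]]'
python3 -m crank '[[[40,0,0,-0.065,-1],[40,0,0,-0.065,-1],[40,0,0,-0.065,-1],[40,0,0,-0.065,-1],[40,0,0,-0.065,-1],[40,0,0,-0.065,-1],[40,0,0,-0.065,-1],[40,0,0,-0.065,-1],[0,0,0,0,-1],[0,0,0,0,-1]]]'
python3 - <<'E'
from h import *
s=save('scene','s6.png')['pixels'];d=save('top','t6.png');t=d['pixels']
f=lambda im,x,y,w,h:cv2.resize(im[y:y+h,x:x+w,::-1],(400,300),interpolation=cv2.INTER_CUBIC)
cv2.imwrite('pics/c6.png',np.vstack([np.hstack([f(s,242,173,100,75),f(t,253,171,72,54)]),np.hstack([f(s,0,0,512,384),f(t,0,0,512,384)])]))
E
```

```text
time: 10.12
position: [0.3972, -0.2286, 0.0174]
tool_rot: [-2.716, -1.578, -0.001]
ft_force: [-2.3, 1.0, 5.4]
grip_width: 0.572
grip_force: 4.0
time: 10.87
position: [0.3971, -0.2285, 0.0171]
tool_rot: [2.716, 1.578, 0.0]
ft_force: [1.5, 0.3, 0.0]
grip_width: 0.989
grip_force: 0.0
time: 11.7
position: [0.3997, -0.2301, 0.25]
tool_rot: [2.711, 1.574, 0.013]
ft_force: [1.4, -0.2, 0.1]
grip_width: 0.997
grip_force: 0.0
time: 12.53
position: [0.4871, 0.077, 0.2434]
tool_rot: [2.214, 2.229, -0.003]
ft_force: [0.8, -1.0, 0.1]
grip_width: 1.0
grip_force: 0.0
```

View pics/c6.png

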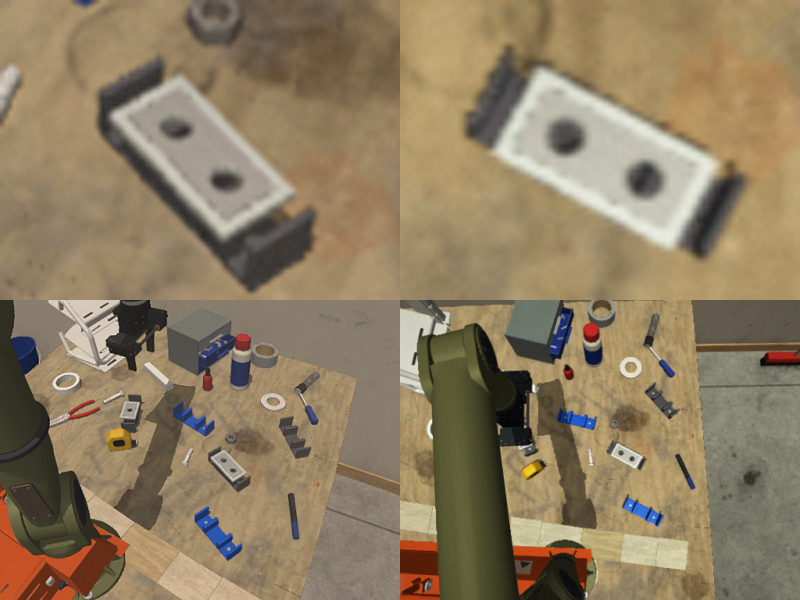

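The plate lies flat and centred between the lips, land up. The short plate hasn't moved and the robot is clear of everything.

```bash
python3 -c "
from bench import job
print(job.close_job())"
```

```text
the job is handed in; nothing more can be done
None
```

The long plate now lies flat, lapped face up, between the lips of the empty dark stand. It was held only by its long edges and set down under force feedback, the short plate was left alone, and the job was handed in at about 12.6 s.

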